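Deburring tool out of the stand and ready over the bush

TASK

Draw the blue-handled deburring tool out of the tool stand and bring it ready over the brass-coloured flanged bush: blade end downwards, the tool leaning about 45 degrees from upright, its blade tip a few centimetres above the middle of the bush without touching it. Finish while still gripping the tool and holding it still there in the air; leave both bushes and the two plug gauges in the stand undisturbed.

Things in the scene. Friction and masses are not known exactly. Their poses are not given: they have to be found in the camera images.
- stand: Fixed wooden tool stand, 70 (x) x 210 (y) x 88 mm high. Origin: centre of its underside; z up. Three sockets in a row along y at -65, 0 and +65 mm (x = 0): a 29 mm square hole in the upper board (top at z = 86 mm) over an 18 mm round hole in the lower board (top at z = 56 mm), on which the tools stand loosely upright. Which tool is in which socket varies.
- deburr_handle (a point): Centre of the blue handle (94 mm long, 20 mm thick) of the loose deburring tool, 50 g. Stands upright at first: handle from z = 56 to 150 mm, this point at 103 mm; 64 mm stick out above the stand. x axis: along the tool from blade to handle end (up at first); y, z: square across the handle's sides. Blade tip is 90 mm along -x and must rise 76 mm to clear the stand.
- deburr_tip (a point): Tip of the thin bent steel blade of the deburring tool: 90 mm along -x from the centre of the handle and, as the blade is bent, 7 mm to the -y side; the same axes as the handle point.
- gauge_a_mid (a point): Centre of the first steel plug gauge (loose, 99 mm long, 19 mm thick, 140 g), standing upright in a socket of the stand, its top at z = 155 mm; leave it alone. x axis upwards along it.
- gauge_b_mid (a point): Centre of the second steel plug gauge, the same size, standing upright in another socket, its top at z = 155 mm; leave it alone. x axis upwards along it.
- brass_top (a point): Centre of the upper face of the brass-coloured flanged bush (loose, diameter 48 mm at the flange, 38 mm high), which stands upright on the bench with its bore upwards. z axis: along the bore, upwards.
- steel_mid (a point): Centre of the plain grey steel bush (loose, diameter 42 mm, 30 mm high), standing on the bench; leave it alone.
Not all that is in view belongs to the job. Of the things that look like the part that bears deburr_handle, the larger one is meant.

How it is judged:
On the way:
1. The deburring tool is drawn up out of the stand: blade tip above the upper board, gripped (z of deburr_tip in the frame of stand above 0.09 m and contact force between deburr and the fingers above 0.5 N), for 0.2 s.
At the end, for the whole second after the job is handed in: The tool is held still in the air by the gripper (under 30 mm/s), blade down, leaning 30 to 60 degrees; blade tip within 25 mm of the brass bush's axis, 10 to 90 mm above its top; tool touches neither bush nor stand; bushes and gauges within 15 mm of their starts (angle between deburr_handle's own x axis and vertical between 0.5236 and 1.0472 rad and horizontal distance between deburr_tip and brass_top below 0.025 m and z of deburr_tip in the frame of brass_top between 0.01 and 0.09 m and contact force between deburr and the fingers above 0.5 N and contact force between deburr and brass_bush below 0.1 N and contact force between deburr and steel_bush below 0.1 N and contact force between deburr and stand below 0.1 N and linear speed of deburr below 0.03 m/s and distance of each of brass_top, steel_mid, gauge_a_mid, gauge_b_mid from where it was at the start of the episode below 0.015 m); the arm keeps its last pose, push and grip.
It fails at once if A bush is moved by more than 15 mm (distance of any of brass_top, steel_mid from where it was at the start of the episode above 0.015 m).
It fails at once if A plug gauge is moved by more than 15 mm (distance of any of gauge_a_mid, gauge_b_mid from where it was at the start of the episode above 0.015 m).
It also fails if it takes over 32 s, if anything falls off the work surface, if the arm or the gripper's body presses on something with over 40 N, if the wrist force passes 120 N, or if a joint passes its speed limit or range.

ROBOT

A 6-joint arm with a two-finger parallel gripper is mounted at the origin on a cart in front of the work surface, level with it; the furniture and walls round the work are solid. World frame = base frame: x ahead of the robot, y to its left, z up, the work surface at z = 0. Lengths are in m, angles in rad, forces in N, time in s.
With the tool pointing down it reaches from about 0.375 to 0.975 m from the base axis. Payload 3.8 kg.
Tool frame: the origin (TCP) lies on the centre line of the jaws, within the pads' length; the fingertips stand 22 mm ahead of it and the grasp point (between the pads) lies 3 mm ahead of it (bot.tip_extent is the distance from the TCP to the fingertips, in m); z points along the fingers, y is the direction in which the jaws open and shut (so a half turn about z gives the same grasp; the last joint's range is limited). The gripper opens to 88 mm and grips with 3 to 60 N. Pads are 18 mm wide; open, the fingers measure 123 mm over their backs; the gripper's body (75 mm by 187 mm) begins 45 mm behind the grasp point.
Start: joints at [-1.177, 0.264, 1.604, -0, 1.274, -0.037], TCP at [0.282, -0.613, 0.261] pointing down, gripper open.
Joint ranges: [-2.63, 2.63], [-0.94, 2.18], [0.31, 2.57], [-1.31, 4.45], [0, 2.66], [-2.55, 2.55]. Speed limits (rad/s): [2.57, 2.57, 3.14, 3.14, 3.14, 3.14].

INTERFACE

Orientations are given as a unit quaternion [x, y, z, w].
In Python, from plant import bot, optics, finish_job gives the robot as it stands.
- The arm moves only by the tool play_rows, never from a script. Its arguments are lists of equal length, an entry for each row: "hand": the opening, from 0 (shut) to 1 (fully open); "translation": the shift along the tool's x, y, z in cm, a list of three; "turn": the turn about the tool's z in degrees. A call has 1 to 20 rows; each row shifts and turns the commanded pose from where the row before left it, along the tool's axes as they then stand; what a row does not reach is not made up. A row lasts 1/8 s, in which the tool goes at most 62.5 mm and 10.7 degrees, less where a joint would pass 70% of its speed; a pose out of reach is approached as far as the arm can. A call with a gripper value outside its range is refused whole. The fingers move at their own pace and stop on an object; "newtons" is the grip in N (left out, the last holds). Time passes only in rows, so rows that do not move let the fingers close. It gives the time, the measured TCP pose, the force and the opening at its end, in the units of the state.
- bot.get_state(): the state, without advancing time (a new reading comes with each control period).
- optics.grab_frame(name): name is "side" or "top" or "wrist"; returns a dict with "pixels" (384x512x3 uint8, red, green, blue), "camera_matrix" (3x3 intrinsics, pixels), "xyz" and "attitude" of the camera in the world; the wrist camera has in their place "hand_eye" (4x4, takes a point from camera to tool coordinates, whose origin is the TCP and whose axes are the flange's). Camera axes: x right, y down, z forward; pixel columns grow to the right and rows downward; lengths in m; the calibration is good to about 2 mm. The wrist camera is an equidistant fisheye: a pixel r from the principal point sees the ray r / f radians off the axis. A picture is of the moment at which its call begins: read the wrist's pose just before it. There is no depth.
- finish_job(): hands the job in, once; it reports no verdict.
The state is a dict: "time_s": time; "q": joint angles; "qd": joint speeds; "joint_torque": joint torques, N m; "position": TCP position; "eef_rot": TCP orientation; "wrist_force": force on the tool from outside, world axes, zero at the start; "torque": the same for the moment, N m; "grip_width": finger opening in m.
Only numpy, scipy, OpenCV 4.12 (cv2) and the standard library are available. Lean on these libraries where they do the work, as an engineer would, in place of code of your own. Each camera call takes 0.05 s, during which the arm holds its last target.

## Working session

There is one attempt and no reset: what is moved stays moved. The work goes in short steps, Python scripts to look and compute and a tool call to move; the robot and the scene stay as the last step left them, time stands still between calls to the robot, and variables do not carry over. Pictures are saved under pics/ and viewed, and the job is handed in when it is done.

Besides the shell and the picture viewer there is one more tool, called in YAML: its name, and indented under it one key for each argument. play_rows: Moves the arm, as the interface text tells. Its arguments: {"type":"object","properties":{"hand":{"type":"array","items":{"type":"number"}},"translation":{"type":"array","items":{"type":"array","items":{"type":"number"}}},"turn":{"type":"array","items":{"type":"number"}},"newtons":{"type":"number"}},"required":["hand","translation","turn"]}

```bash
ls; mkdir -p pics
python3 - <<'E'
from plant import bot, optics
import cv2
for n in ["side","top","wrist"]:
    s=bot.get_state()
    f=optics.grab_frame(n); cv2.imwrite(f"pics/{n}0.png",f["pixels"][:,:,::-1])
    print(n,{k:(v.tolist() if hasattr(v,'tolist') else v) for k,v in f.items() if k!="pixels"})
print(s)
E
```

```text
pics
side {'camera_matrix': [[477.0858213276629, 0.0, 250.22040860737638], [0.0, 477.0858213276629, 190.06485009611998], [0.0, 0.0, 1.0]], 'xyz': [0.284362521202483, -1.2165940002442277, 0.6847982861306002], 'attitude': [0.8547254834056555, -0.11934525817931801, 0.05710773511128937, -0.5019360158003602]}
top {'camera_matrix': [[351.038737900949, 0.0, 255.2622999485345], [0.0, 351.038737900949, 189.91094745822647], [0.0, 0.0, 1.0]], 'xyz': [0.4003781900761178, -0.20205527386127387, 0.9165140855800198], 'attitude': [-0.6953046333826247, 0.7155263447113177, -0.05397119732194144, 0.04075078748135413]}
wrist {'camera_matrix': [[297.3186396354542, 0.0, 261.43432739507523], [0.0, 297.3186396354542, 187.5523708465823], [0.0, 0.0, 1.0]], 'hand_eye': [[-0.00030926091766152555, -0.9474390095261972, -0.31993628675988056, 0.08405237762259542], [0.9999999057885052, -0.0003904581990204072, 0.00018964538668026027, 0.0005839353974901318], [-0.00030459918364706437, -0.3199361979682989, 0.9474390410200141, -0.12453651528158483], [0.0, 0.0, 0.0, 1.0]]}
{'time_s': 0.1, 'q': array([-1.17690293e+00,  2.64673549e-01,  1.60522533e+00, -1.33411110e-05,
        1.27369219e+00, -3.69234063e-02]), 'qd': array([ 0.00062348, -0.00098143, -0.00265009, -0.00112826,  0.0020217 ,
        0.00056941]), 'joint_torque': array([ 5.73438847e-04, -5.03617752e+01, -3.58072543e+01,  7.31083145e-02,
        2.32989684e-02, -3.50576886e-05]), 'position': array([ 0.28164207, -0.61278461,  0.25952187]), 'eef_rot': array([ 9.76888275e-01,  2.13748214e-01, -1.83672728e-04, -9.82199244e-04]), 'wrist_force': array([-0.07918926,  0.10360504, -0.13901373]), 'torque': array([ 0.02768558,  0.00911956, -0.10110062]), 'grip_width': 0.08811944868380273}
```

View pics/side0.png

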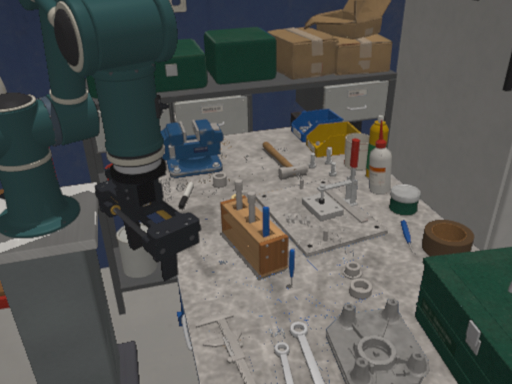

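View pics/top0.png

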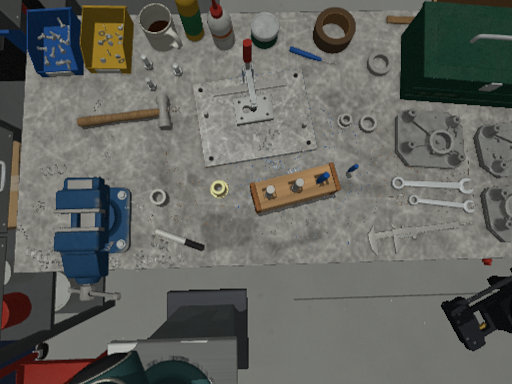

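View pics/wrist0.png

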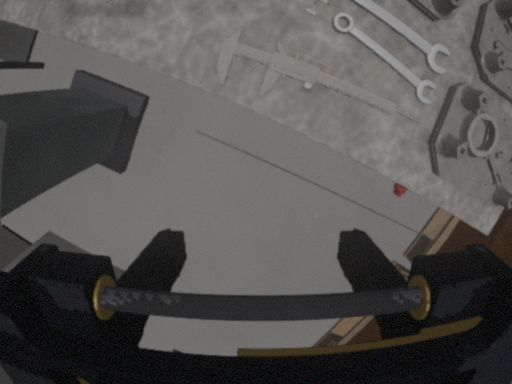

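The side view shows the stand at about (253,232), with the blue handle at (266,220) in its near socket and a smaller blue tool at (292,262). The top view shows the brass bush at (219,188), a grey bush at (159,197) and the stand running from (253,197) to (338,178). The wrist view shows only the bench edge, the caliper and the wrenches. Next I'll measure.

```bash
cat > h.py <<'E'
import numpy as np, cv2
from scipy.spatial.transform import Rotation as R
def ray(f,u,v):
    K=f["camera_matrix"]; d=np.array([(u-K[0][2])/K[0][0],(v-K[1][2])/K[1][1],1.])
    return np.array(f["xyz"]),R.from_quat(f["attitude"]).as_matrix()@d
def onz(f,u,v,z):
    o,d=ray(f,u,v); return o+d*(z-o[2])/d[2]
def proj(f,p):
    c=R.from_quat(f["attitude"]).as_matrix().T@(np.array(p)-np.array(f["xyz"])); K=np.array(f["camera_matrix"])
    return (K@(c/c[2]))[:2]
def blobs(m,mina=8):
    n,l,s,c=cv2.connectedComponentsWithStats(m.astype(np.uint8)*1)
    return [(s[i].tolist(),c[i].round(1).tolist()) for i in range(1,n) if s[i][4]>=mina]
E
python3 - <<'E'
from plant import bot, optics
from h import *
ft=optics.grab_frame("top"); fs=optics.grab_frame("side")
for n,f,(x,y,w,h) in (("top",ft,(140,140,240,90)),("side",fs,(170,150,140,140))):
    im=f["pixels"][:,:,::-1]
    c=cv2.resize(im[y:y+h,x:x+w],None,fx=3.3 if n=="top" else 4.2,fy=3.3 if n=="top" else 4.2,interpolation=cv2.INTER_CUBIC); cv2.imwrite(f"pics/{n}c.png",c)
    hsv=cv2.cvtColor(np.ascontiguousarray(im),cv2.COLOR_BGR2HSV)
    print(n,"blue",[b for b in blobs(cv2.inRange(hsv,(100,130,40),(125,255,255))>0)])
    print(n,"brass",[b for b in blobs(cv2.inRange(hsv,(20,70,60),(35,255,255))>0)])
    print(n,"wood",[b for b in blobs(cv2.inRange(hsv,(5,110,60),(19,255,255))>0,100)])
print("brass@38",onz(ft,219,187.5,.038),"grey@30",onz(ft,159,197,.03))
E
```

```text
top blue [([0, 7, 83, 70, 3165], [49.0, 38.9]), ([290, 47, 31, 14, 161], [304.1, 53.6]), ([348, 164, 10, 8, 39], [352.9, 167.8]), ([317, 173, 12, 10, 69], [322.5, 177.3]), ([56, 177, 45, 32, 915], [77.6, 195.9]), ([104, 188, 23, 65, 890], [115.9, 218.6]), ([95, 213, 7, 14, 86], [98.3, 219.8]), ([71, 214, 7, 13, 69], [73.7, 218.6]), ([54, 231, 48, 53, 1906], [79.2, 254.9]), ([100, 249, 7, 3, 15], [102.5, 250.3])]
top brass [([174, 0, 25, 16, 299], [186.6, 6.6]), ([80, 5, 54, 69, 3027], [106.0, 37.2]), ([185, 30, 19, 11, 84], [195.0, 36.8]), ([211, 181, 17, 17, 135], [219.7, 189.5]), ([479, 323, 8, 7, 29], [482.6, 325.9])]
top wood [([316, 8, 39, 36, 540], [335.6, 25.2]), ([387, 16, 27, 8, 164], [399.3, 19.4]), ([77, 109, 82, 17, 589], [116.5, 117.1]), ([250, 163, 91, 50, 2135], [294.2, 188.2])]
side blue [([291, 109, 52, 33, 653], [313.7, 119.7]), ([160, 120, 62, 51, 1722], [191.9, 147.3]), ([187, 136, 8, 3, 21], [191.0, 137.1]), ([263, 207, 6, 29, 146], [265.7, 220.7]), ([401, 221, 9, 21, 100], [405.3, 230.7]), ([289, 250, 5, 27, 105], [291.1, 261.4]), ([177, 308, 7, 18, 47], [179.9, 315.3])]
side brass [([306, 121, 55, 36, 1131], [330.5, 137.2]), ([369, 121, 11, 26, 188], [374.1, 132.7]), ([383, 121, 6, 22, 91], [385.3, 130.6]), ([366, 168, 4, 9, 26], [367.2, 172.0]), ([232, 194, 4, 4, 12], [233.5, 195.5]), ([110, 205, 11, 10, 37], [114.4, 208.3]), ([157, 210, 14, 9, 61], [163.5, 213.9])]
side wood [([263, 142, 28, 24, 163], [275.8, 154.2]), ([221, 196, 67, 80, 2822], [254.0, 237.9]), ([425, 221, 48, 27, 909], [448.8, 233.0])]
brass@38 [ 0.52728294 -0.12898163  0.038     ] grey@30 [0.50831727 0.02357729 0.03      ]
```

View pics/topc.png

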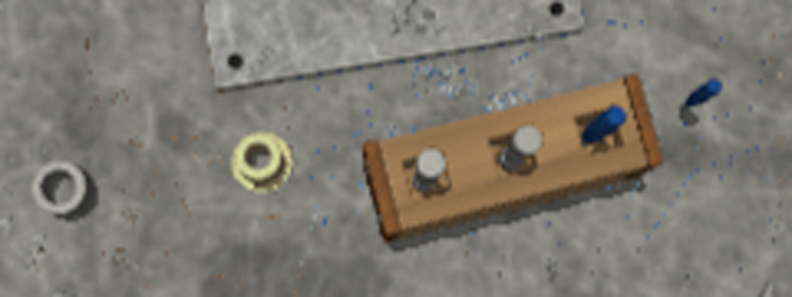

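View pics/sidec.png

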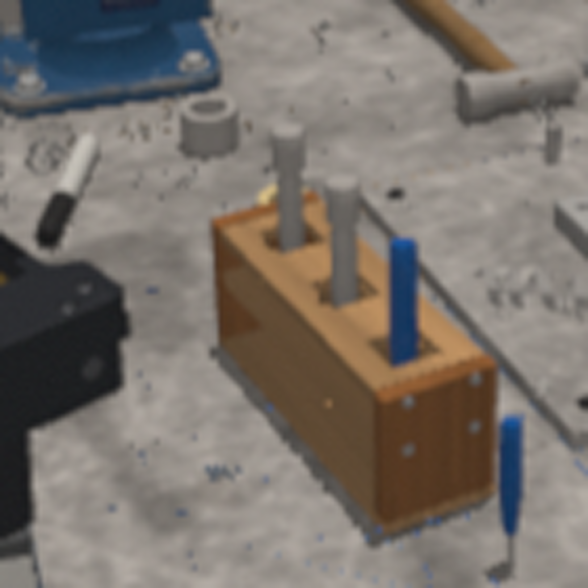

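The top crop shows a grey bush at (159,197), the brass bush at (219,188) and gauges in the left and middle sockets. The blue handle is in the right-hand socket, and a small loose blue tool stands just beyond that end of the stand. The side crop agrees, with the grey bush behind.

The moves can't tilt the gripper. I plan to grip the handle near its top and lift it clear. I'll then press its lower part against the stand's front edge so it swings to 45° in the pads, and tighten the grip.

Run:
```python
from plant import bot, optics
from h import *
ft=optics.grab_frame("top"); fs=optics.grab_frame("side")
im=np.ascontiguousarray(ft["pixels"][:,:,::-1]); hsv=cv2.cvtColor(im,cv2.COLOR_BGR2HSV)
# corners of top face
c=[(250.3,183.3),(333,162.7),(340,189.4),(257.6,212.1)]
P=[onz(ft,u,v,.088) for u,v in c]
for p in P: print(p.round(4))
P=np.array(P); print("len",np.linalg.norm(P[1]-P[0]),np.linalg.norm(P[2]-P[3]),np.linalg.norm(P[0]-P[3]),np.linalg.norm(P[1]-P[2]))
ctr=P.mean(0); ax=(P[1]+P[2]-P[0]-P[3])[:2]; ax/=np.linalg.norm(ax); print("ctr",ctr,"row",ax,np.degrees(np.arctan2(ax[1],ax[0])))
for s in (-.065,0,.065): print("socket",s,ctr[:2]+s*ax)
# tool top: side view top of blue ~ (266,208) ; topview end
print("tool top from top cam", onz(ft,325.5,174.5,.15), "gauges", onz(ft,140+430/3.3,140+160/3.3,.155),onz(ft,140+528/3.3,140+139/3.3,.155))
# triangulate handle top
def tri(a,b):
    (o1,d1),(o2,d2)=a,b; A=np.stack([d1,-d2],1); t=np.linalg.lstsq(A,o2-o1,rcond=None)[0]
    p,q=o1+t[0]*d1,o2+t[1]*d2; return (p+q)/2,np.linalg.norm(p-q)
print("tri",tri(ray(ft,325.5,174.5),ray(fs,266,208)))
print("brass flange base?",onz(ft,219.7,188.5,.03))
print("small tool top", tri(ray(ft,355.5,166),ray(fs,291.5,250.5)))
```

```text
[ 0.5281 -0.2079  0.088 ]
[ 0.573 -0.409  0.088]
[ 0.5075 -0.422   0.088 ]
[ 0.4589 -0.2232  0.088 ]
len 0.20609174110099954 0.20462457767610734 0.07093579002575405 0.06675851324184702
ctr [ 0.51690397 -0.31551363  0.088     ] row [ 0.22783519 -0.97369971] -76.83034611475856
socket -0.065 [ 0.50209468 -0.25222314]
socket 0 [ 0.51690397 -0.31551363]
socket 0.065 [ 0.53171326 -0.37880411]
tool top from top cam [ 0.5338272  -0.37519829  0.15      ] gauges [ 0.50512397 -0.25091952  0.155     ] [ 0.51745896 -0.31680738  0.155     ]
tri (array([ 0.53460609, -0.37587874,  0.14725924]), np.float64(0.0006024193118984827))
brass flange base? [ 0.5258187  -0.13005361  0.03      ]
small tool top (array([ 0.56335121, -0.46262374,  0.08961817]), np.float64(0.00034842153436159487))
```

Both cameras agree on the tool axis at about (0.533, -0.376). The triangulated top height is 0.147 m against 0.150 given, and the stand measures 205 × 69 mm against 210 × 70. I'll turn the jaws in line with the row and go above the handle with the fingers partly open.

play_rows:
  hand: [0.5, 0.5, 0.5, 0.5, 0.5, 0.5, 0.5, 0.5, 0.5, 0.5, 0.5, 0.5, 0.5, 0.5]
  translation:
    - [0, 0, 0]
    - [0, 0, 0]
    - [3, -1.7, 0]
    - [3, -1.7, 0]
    - [3, -1.7, 0]
    - [3, -1.7, 0]
    - [3, -1.7, 0]
    - [3, -1.7, 0]
    - [3, -1.7, 0]
    - [3, -1.7, 0]
    - [3, -1.7, 0]
    - [2.9, -2.0, 0]
    - [0, 0, 0]
    - [0, 0, 0]
  turn: [5.8, 5.7, 0, 0, 0, 0, 0, 0, 0, 0, 0, 0, 0, 0]
  newtons: 10

```text
time_s: 2.1
position: [0.5333, -0.3769, 0.2606]
eef_rot: [0.993, 0.115, -0.0, 0.0]
wrist_force: [0.2, 0.3, 0.1]
grip_width: 0.0439
```

Run:
```python
from plant import bot, optics
from h import *
s=bot.get_state(); print(s["time_s"],s["position"],s["grip_width"],R.from_quat(s["eef_rot"]).as_matrix().round(3))
f=optics.grab_frame("wrist"); cv2.imwrite("pics/w1.png",f["pixels"][:,:,::-1])
f=optics.grab_frame("side"); cv2.imwrite("pics/s1.png",f["pixels"][:,:,::-1])
# project expected handle top corners into wrist
f=optics.grab_frame("wrist"); H=np.array(f["hand_eye"]); K=f["camera_matrix"]
def pw(p):
    t=R.from_quat(s["eef_rot"]).as_matrix().T@(np.array(p)-s["position"]); c=np.linalg.inv(H)@np.r_[t,1]; c=c[:3]
    th=np.arctan2(np.hypot(c[0],c[1]),c[2]); a=np.arctan2(c[1],c[0]); return np.array([K[0][2]+K[0][0]*th*np.cos(a),K[1][2]+K[0][0]*th*np.sin(a)]).round(1)
print("handle top",pw([.533,-.376,.15]),"TCP",pw(s["position"]))
```

```text
2.1 [ 0.5332593  -0.37694241  0.26064827] 0.043947197230069374 [[ 0.974  0.229 -0.   ]
 [ 0.229 -0.974 -0.   ]
 [-0.001  0.    -1.   ]]
handle top [259.6 192.9] TCP [260.4 267.4]
```

View pics/w1.png

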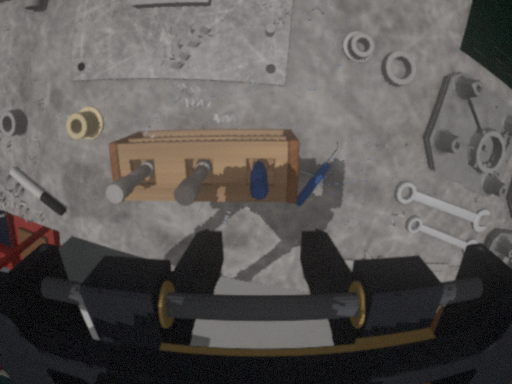

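View pics/s1.png

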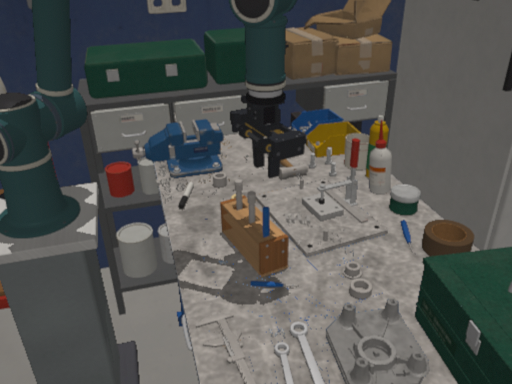

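The wrist view puts the handle's top end at (259,192), exactly where I predicted it. The small loose tool beside the stand has toppled: the side view shows it lying at (265,284). I'll check whether it has settled.

Run:
```python
from plant import bot, optics
from h import *
f=optics.grab_frame("side"); im=f["pixels"][:,:,::-1][180:310,170:310]; a=cv2.resize(im,None,fx=2.8,fy=2.8,interpolation=cv2.INTER_CUBIC)
f=optics.grab_frame("wrist"); im=f["pixels"][:,:,::-1][90:220,80:370]; b=cv2.resize(im,None,fx=1.35,fy=2.8,interpolation=cv2.INTER_CUBIC); b=cv2.resize(im,(391,175))
b=cv2.copyMakeBorder(b,0,a.shape[0]-175,0,0,cv2.BORDER_CONSTANT)
cv2.imwrite("pics/c2.png",np.hstack([a,b]))
```

```text
(no output)
```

View pics/c2.png

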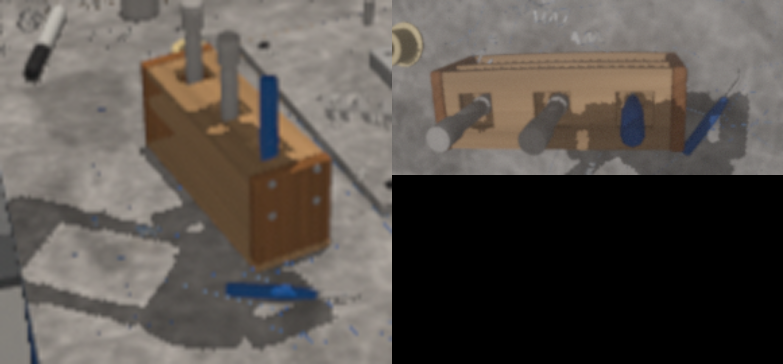

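The small tool now lies flat on the bench beyond the stand's end, out of the way, and the blue handle still stands in its socket. I'll descend and grip near the top of the handle.

play_rows:
  hand: [0.5, 0.5, 0.5, 0.5, 0.5, 0.5, 0.5, 0.1, 0.1, 0.1, 0.1, 0.1, 0.1]
  translation:
    - [0, 0, 2.5]
    - [0, 0, 2.5]
    - [0, 0, 2.5]
    - [0, 0, 2.5]
    - [0, 0, 2.0]
    - [0, 0, 0]
    - [0, 0, 0]
    - [0, 0, 0]
    - [0, 0, 0]
    - [0, 0, 0]
    - [0, 0, 0]
    - [0, 0, 0]
    - [0, 0, 0]
  turn: [0, 0, 0, 0, 0, 0, 0, 0, 0, 0, 0, 0, 0]
  newtons: 15

```text
time_s: 3.98
position: [0.534, -0.3771, 0.1414]
eef_rot: [0.993, 0.115, 0.001, 0.001]
wrist_force: [1.5, -0.8, 3.4]
grip_width: 0.0197
```

The opening is 19.7 mm, so the handle is held. I'll lift it straight up by 11 cm.

play_rows:
  hand: [0.1, 0.1, 0.1, 0.1, 0.1, 0.1, 0.1, 0.1, 0.1]
  translation:
    - [0, 0, -1.0]
    - [0, 0, -2]
    - [0, 0, -2]
    - [0, 0, -2]
    - [0, 0, -2]
    - [0, 0, -2]
    - [0, 0, 0]
    - [0, 0, 0]
    - [0, 0, 0]
  turn: [0, 0, 0, 0, 0, 0, 0, 0, 0]

```text
time_s: 5.1
position: [0.533, -0.3763, 0.2493]
eef_rot: [0.993, 0.115, -0.001, -0.001]
wrist_force: [-1.1, -0.2, -0.5]
grip_width: 0.0189
```

Run:
```python
from plant import bot, optics
from h import *
f=optics.grab_frame("side"); im=f["pixels"][:,:,::-1][60:290,170:370]; a=cv2.resize(im,None,fx=2.5,fy=2.5,interpolation=cv2.INTER_CUBIC)
cv2.imwrite("pics/s3.png",a)
cv2.imwrite("pics/w3.png",optics.grab_frame("wrist")["pixels"][:,:,::-1])
```

```text
(no output)
```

View pics/s3.png

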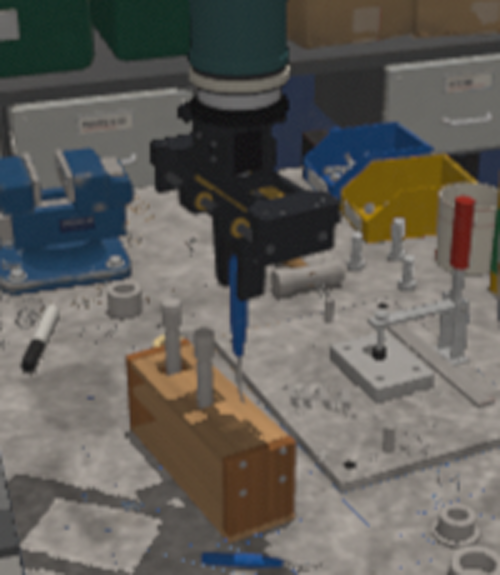

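View pics/w3.png

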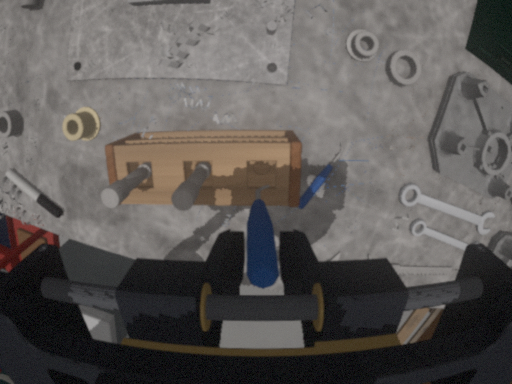

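The side view shows the tool hanging from the jaws with its blade clear above the board at about (240,395) in the crop. The gauges and bushes haven't moved. Next I'll move to the front side of the stand and lower.

play_rows:
  hand: [0.1, 0.1, 0.1, 0.1, 0.1, 0.1, 0.1, 0.1, 0.1, 0.1, 0.1, 0.1]
  translation:
    - [-1.5, 0, 0]
    - [-2.5, 0, 0]
    - [-2.5, 0, 0]
    - [-2, 0, 0]
    - [0, 0, 0]
    - [0, 0, 2]
    - [0, 0, 2.5]
    - [0, 0, 2.5]
    - [0, 0, 2.3]
    - [0, 0, 1.5]
    - [0, 0, 0]
    - [0, 0, 0]
  turn: [0, 0, 0, 0, 0, 0, 0, 0, 0, 0, 0, 0]

```text
time_s: 6.7
position: [0.4514, -0.3964, 0.1433]
eef_rot: [0.993, 0.115, 0.0, 0.0]
wrist_force: [-0.3, 0.5, -1.3]
grip_width: 0.0194
```

Run:
```python
from plant import bot, optics
from h import *
f=optics.grab_frame("side"); im=f["pixels"][:,:,::-1][100:300,150:350]; a=cv2.resize(im,None,fx=2.5,fy=2.5,interpolation=cv2.INTER_CUBIC)
cv2.imwrite("pics/s4.png",a)
```

```text
(no output)
```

View pics/s4.png

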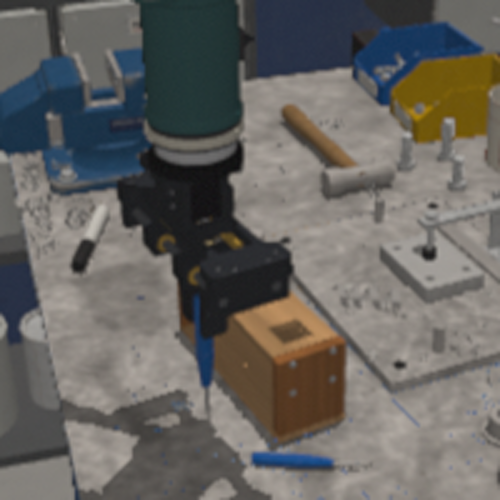

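The side view shows the tool upright in front of the stand's long face, with its tip just above the bench. I'll push into the edge with a lighter grip.

play_rows:
  hand: [0.1, 0.1, 0.1, 0.1, 0.1, 0.1, 0.1, 0.1, 0.1, 0.1]
  translation:
    - [1.5, 0, 0]
    - [1.5, 0, 0]
    - [0.8, 0, 0]
    - [0.6, 0, 0]
    - [0.6, 0, 0]
    - [0.6, 0, 0]
    - [0.6, 0, 0]
    - [0.3, 0, 0]
    - [0, 0, 0]
    - [0, 0, 0]
  turn: [0, 0, 0, 0, 0, 0, 0, 0, 0, 0]
  newtons: 8

```text
time_s: 8.0
position: [0.5142, -0.3812, 0.1428]
eef_rot: [0.993, 0.115, 0.0, 0.0]
wrist_force: [-1.0, 0.3, -0.2]
grip_width: 0.0156
```

Run:
```python
from plant import bot, optics
from h import *
f=optics.grab_frame("side"); im=f["pixels"][:,:,::-1][100:300,150:350]; a=cv2.resize(im,None,fx=2.5,fy=2.5,interpolation=cv2.INTER_CUBIC)
cv2.imwrite("pics/s5.png",a)
```

```text
(no output)
```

View pics/s5.png

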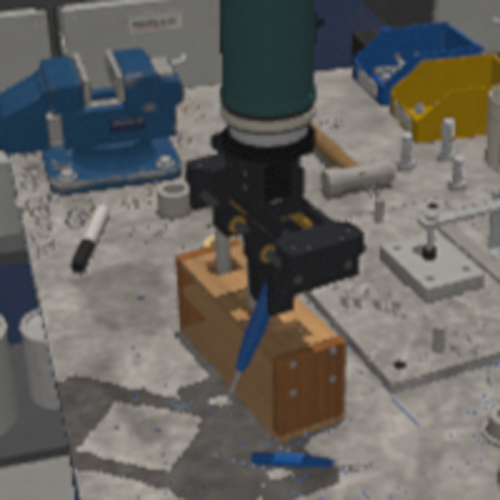

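The side view shows the tool leaning with its handle against the edge, but the opening has fallen to 15.6 mm, so it may be creeping out of the pads. I'll look from the wrist.

Run:
```python
from plant import bot, optics
from h import *
cv2.imwrite("pics/w5.png",cv2.resize(optics.grab_frame("wrist")["pixels"][100:340,130:420,::-1],None,fx=2.4,fy=2.4,interpolation=cv2.INTER_CUBIC))
cv2.imwrite("pics/s5b.png",cv2.resize(optics.grab_frame("side")["pixels"][190:270,220:320,::-1],None,fx=6,fy=6,interpolation=cv2.INTER_CUBIC))
```

```text
(no output)
```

View pics/w5.png

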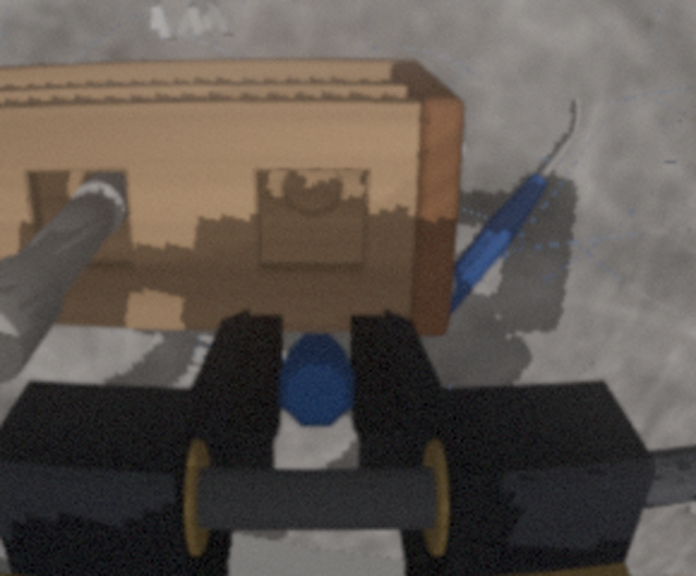

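View pics/s5b.png

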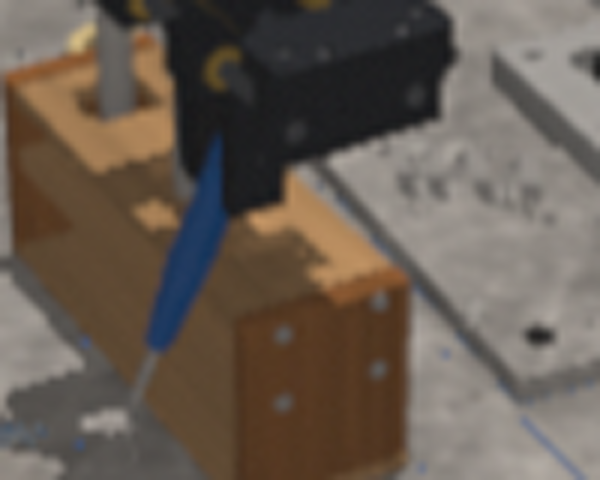

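```bash
cat >> h.py <<'E'
def wray(f,u,v):
    H=np.array(f["hand_eye"]);K=np.array(f["camera_matrix"]); dx,dy=u-K[0,2],v-K[1,2]; r=np.hypot(dx,dy); th=r/K[0,0]
    d=np.array([np.sin(th)*dx/r,np.sin(th)*dy/r,np.cos(th)]); return H[:3,3],H[:3,:3]@d
def wpix(f,t):
    H=np.array(f["hand_eye"]);K=np.array(f["camera_matrix"]); c=(np.linalg.inv(H)@np.r_[t,1])[:3]
    th=np.arctan2(np.hypot(c[0],c[1]),c[2]); a=np.arctan2(c[1],c[0]); return np.array([K[0,2]+K[0,0]*th*np.cos(a),K[1,2]+K[0,0]*th*np.sin(a)])
E
python3 - <<'E'
from plant import bot, optics
from h import *
s=bot.get_state();print(s["position"],s["wrist_force"],s["grip_width"],s["time_s"])
f=optics.grab_frame("wrist"); fs=optics.grab_frame("side")
hsv=cv2.cvtColor(f["pixels"],cv2.COLOR_RGB2HSV); m=cv2.inRange(hsv,(100,110,30),(125,255,255)); m[:,:240]=0;m[:,290:]=0;m[:220]=0
print(blobs(m>0))
for v in (247,262,270,276):
  for z in (-.015,-.005,.005):
    o,d=wray(f,262,v); print(v,z,(o+d*(z-o[2])/d[2]).round(4))
hsv=cv2.cvtColor(fs["pixels"],cv2.COLOR_RGB2HSV); m=cv2.inRange(hsv,(100,110,30),(125,255,255)); m[:195]=0;m[265:]=0;m[:,:230]=0;m[:,270:]=0
ys,xs=np.nonzero(m); print(ys.min(),ys.max(),xs[ys==ys.min()],xs[ys==ys.max()])
# intersect side pixels w/ vertical plane through TCP with normal = tool y
Rm=R.from_quat(s["eef_rot"]).as_matrix(); n=Rm[:,1]
for uv in [(257,213),(247,247),(243,259),(256,220),(250,238)]:
    o,d=ray(fs,*uv); p=o+d*(n@(s["position"]-o))/(n@d); print(uv,p.round(4),"tool",(Rm.T@(p-s["position"])).round(4))
E
```

```text
[ 0.51423138 -0.38130306  0.14288602] [-0.34783759 -0.49209174 -0.82914476] 0.015981210554064932 8.15
[([245, 240, 33, 37, 912], [261.5, 258.7])]
247 -0.015 [ 0.0206  0.0008 -0.015 ]
247 -0.005 [ 0.0148  0.0008 -0.005 ]
247 0.005 [0.009  0.0008 0.005 ]
262 -0.015 [ 0.013   0.0008 -0.015 ]
262 -0.005 [ 0.0065  0.0008 -0.005 ]
262 0.005 [0.     0.0008 0.005 ]
270 -0.015 [ 0.0088  0.0008 -0.015 ]
270 -0.005 [ 0.0019  0.0008 -0.005 ]
270 0.005 [-0.005   0.0008  0.005 ]
276 -0.015 [ 0.0055  0.0008 -0.015 ]
276 -0.005 [-0.0017  0.0008 -0.005 ]
276 0.005 [-0.0089  0.0008  0.005 ]
212 247 [256] [245 246 247]
(257, 213) [ 0.5131 -0.3816  0.1421] tool [-0.0012  0.      0.0008]
(247, 247) [ 0.4872 -0.3876  0.0624] tool [-0.0278  0.      0.0805]
(243, 259) [ 0.4766 -0.3901  0.0336] tool [-0.0387 -0.      0.1093]
(256, 220) [ 0.5104 -0.3822  0.1252] tool [-0.004  -0.      0.0177]
(250, 238) [ 0.495  -0.3858  0.0836] tool [-0.0197 -0.      0.0593]
```

The numbers show the tool leaning about 21° and still centred on the pads, but its tapered top end has crept about 4 mm down. I'll grip a little harder and follow an arc, descending while advancing, so friction at the edge pushes the tool into the jaws instead of out of them.

play_rows:
  hand: [0.1, 0.1, 0.1, 0.1, 0.1, 0.1, 0.1, 0.1, 0.1]
  translation:
    - [0, 0, 0]
    - [0.2, 0, 0.4]
    - [0.3, 0, 0.4]
    - [0.3, 0, 0.4]
    - [0.3, 0, 0.3]
    - [0.3, 0, 0.1]
    - [0.2, 0, 0]
    - [0, 0, 0]
    - [0, 0, 0]
  turn: [0, 0, 0, 0, 0, 0, 0, 0, 0]
  newtons: 12

```text
time_s: 9.38
position: [0.5296, -0.3773, 0.1264]
eef_rot: [0.993, 0.115, -0.0, -0.0]
wrist_force: [-1.8, 0.9, 1.1]
grip_width: 0.0154
```

```bash
cat > look.py <<'E'
from plant import bot, optics
from h import *
import sys
t=sys.argv[1]
s=bot.get_state();print(s["position"],s["wrist_force"],s["grip_width"],s["time_s"])
f=optics.grab_frame("wrist"); fs=optics.grab_frame("side")
Rm=R.from_quat(s["eef_rot"]).as_matrix(); c=proj(fs,s["position"]+np.array([0,0,-.05])).astype(int)
x0=min(max(c[0]-60,0),392);y0=min(max(c[1]-50,0),284)
a=cv2.resize(fs["pixels"][y0:y0+100,x0:x0+120,::-1],None,fx=3.3,fy=3.3,interpolation=cv2.INTER_CUBIC)
b=cv2.resize(f["pixels"][150:300,170:350,::-1],(396,330),interpolation=cv2.INTER_CUBIC)
cv2.imwrite(f"pics/l{t}.png",np.hstack([a,b])); print("side crop origin",x0,y0,"x3.3")
E
python3 look.py 6
```

```text
[ 0.5295746  -0.37728754  0.12644934] [-1.83076933  0.93641666  1.1102243 ] 0.015386582269864783 9.375
side crop origin 204 185 x3.3
```

View pics/l6.png

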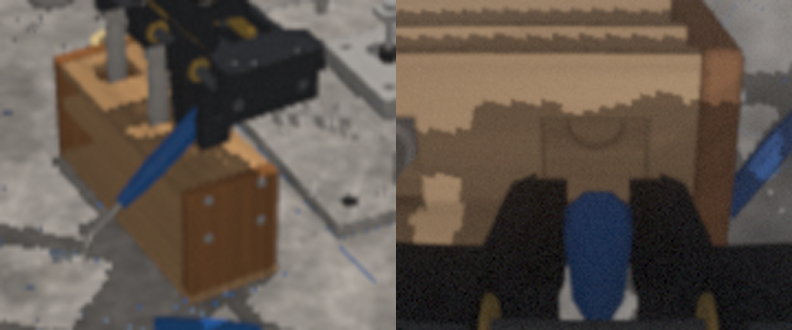

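The side crop shows the handle running from (195,115) down to (118,205), with the blade reaching about (85,240). That is a strong lean. I'll measure it.

```bash
cat > lean.py <<'E'
from plant import bot, optics
from h import *
import sys
s=bot.get_state(); fs=optics.grab_frame("side"); Rm=R.from_quat(s["eef_rot"]).as_matrix(); n=Rm[:,1]
P=[]
for a in sys.argv[1:]:
    o,d=ray(fs,*map(float,a.split(","))); p=o+d*(n@(s["position"]-o))/(n@d); t=Rm.T@(p-s["position"]); P.append(t); print(a,p.round(4),"tool",t.round(4))
for i in range(len(P)-1):
    d=P[i+1]-P[i]; print("lean",np.degrees(np.arctan2(-d[0],d[2])), "len",np.linalg.norm(d))
E
python3 lean.py 263,219.8 239.8,247 229.8,257.7
```

```text
263,219.8 [ 0.5273 -0.3779  0.1198] tool [-0.0024  0.      0.0068]
239.8,247 [ 0.4702 -0.3913  0.0685] tool [-0.0611  0.      0.0581]
229.8,257.7 [ 0.4457 -0.397   0.0491] tool [-0.0863  0.      0.0775]
lean 48.84497855016754 len 0.07791435832858573
lean 52.39664162758991 len 0.03181356988663
```

The lean is about 49°, inside the 30–60° limits. I'll tighten the grip, wait, then lift straight off the stand.

play_rows:
  hand: [0.1, 0.1, 0.1, 0.1, 0.1, 0.1, 0.1, 0.1, 0.1, 0.1, 0.1, 0.1]
  translation:
    - [0, 0, 0]
    - [0, 0, 0]
    - [0, 0, 0]
    - [0, 0, -0.5]
    - [0, 0, -1]
    - [0, 0, -2]
    - [0, 0, -2]
    - [0, 0, -2.5]
    - [0, 0, -2.5]
    - [0, 0, -2]
    - [0, 0, 0]
    - [0, 0, 0]
  turn: [0, 0, 0, 0, 0, 0, 0, 0, 0, 0, 0, 0]
  newtons: 25

```text
time_s: 11.02
position: [0.5293, -0.3773, 0.2511]
eef_rot: [0.993, 0.115, -0.0, -0.0]
wrist_force: [0.4, 0.3, 0.1]
grip_width: 0.0156
```

```bash
python3 look.py 7
```

```text
[ 0.52931744 -0.37732662  0.25112209] [0.42000864 0.28256158 0.09440196] 0.015576127536040289 11.025
side crop origin 203 136 x3.3
```

View pics/l7.png

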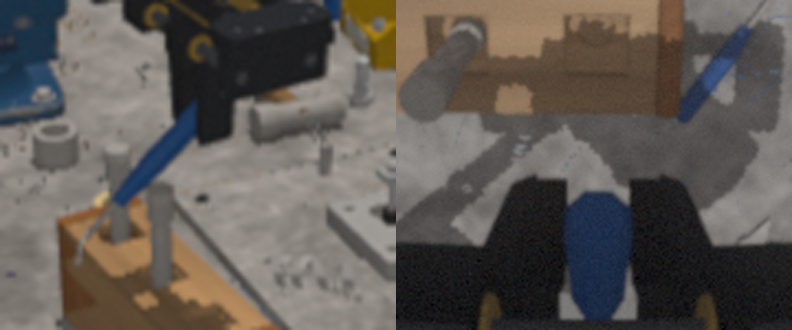

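The tool hangs clear at the same lean. In the crop the handle end is near (118,202) and the blade tip near (77,262). I'll triangulate the tip with the top camera.

```bash
python3 lean.py 262,169 238.8,197.2 226.3,215.4
python3 - <<'E'
from plant import bot, optics
from h import *
f=optics.grab_frame("top"); s=bot.get_state(); u=proj(f,s["position"]+np.array([-.08,-.0,-.06])); print(u, proj(f,[.438,-.399,.17]))
x0,y0=240,140
cv2.imwrite("pics/t7.png",cv2.resize(f["pixels"][y0:y0+120,x0:x0+150,::-1],None,fx=5,fy=5,interpolation=cv2.INTER_CUBIC))
E
```

```text
262,169 [ 0.5264 -0.3777  0.2435] tool [-0.0026  0.      0.0066]
238.8,197.2 [ 0.4726 -0.3902  0.193 ] tool [-0.0578  0.      0.0572]
226.3,215.4 [ 0.4431 -0.397   0.1584] tool [-0.088   0.      0.0918]
lean 47.47336329021334 len 0.07489330282211265
lean 41.138506733085066 len 0.04591725745968749
[332.89313174 211.19785155] [341.15929914 216.78445552]
```

View pics/t7.png

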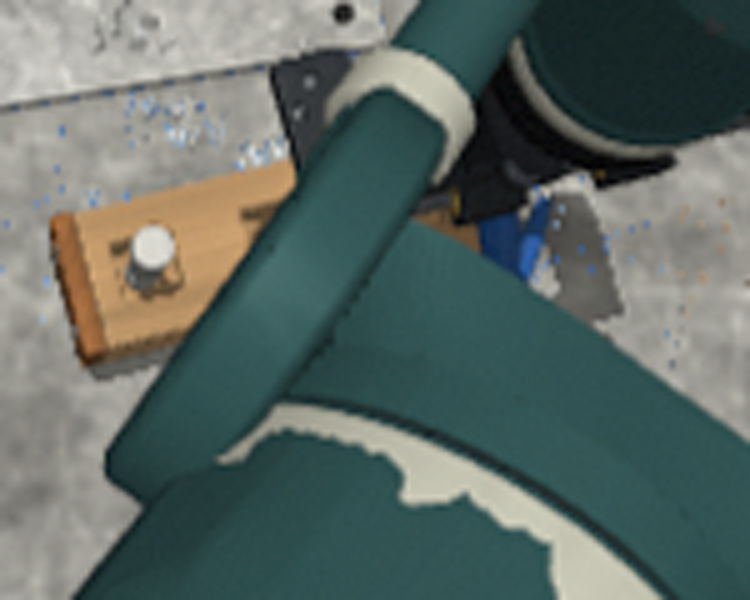

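The top view is blocked by the arm. From the side view, the tip sits about (-88, 0, +92) mm from the TCP in tool axes. The blade length reads 46 mm, against about 44 expected. I'll raise 4 cm for gauge clearance and carry the tool over the brass bush.

play_rows:
  hand: [0.1, 0.1, 0.1, 0.1, 0.1, 0.1, 0.1, 0.1, 0.1, 0.1, 0.1, 0.1, 0.1, 0.1, 0.1, 0.1, 0.1, 0.1]
  translation:
    - [0, 0, -1]
    - [0, 0, -2]
    - [0, 0, -1]
    - [0.6, -1, 0]
    - [1.2, -2, 0]
    - [1.2, -2, 0]
    - [1.2, -2, 0]
    - [1.2, -2, 0]
    - [1.2, -2, 0]
    - [1.2, -2, 0]
    - [1.2, -2, 0]
    - [1.2, -2, 0]
    - [1.2, -2, 0]
    - [1.2, -2, 0]
    - [1.2, -2, 0]
    - [0.4, -1.2, 0]
    - [0, 0, 0]
    - [0, 0, 0]
  turn: [0, 0, 0, 0, 0, 0, 0, 0, 0, 0, 0, 0, 0, 0, 0, 0, 0, 0]

```text
time_s: 13.48
position: [0.6126, -0.11, 0.2917]
eef_rot: [0.993, 0.115, -0.0, 0.0]
wrist_force: [0.3, 0.6, 0.7]
grip_width: 0.0155
```

Run:
```python
from plant import bot, optics
from h import *
s=bot.get_state(); print(s["position"],s["grip_width"])
for n in ("top","side","wrist"):
    f=optics.grab_frame(n); im=f["pixels"][:,:,::-1]
    if n=="top": a=cv2.resize(im[120:240,160:310],(375,300))
    if n=="side": b=cv2.resize(im[100:260,150:350],(375,300))
    if n=="wrist": c=cv2.resize(im[60:330,100:420],(750,290)) ; c=cv2.resize(im[60:330,100:420],(356,290)); c=cv2.copyMakeBorder(c,0,0,0,394,cv2.BORDER_CONSTANT)
cv2.imwrite("pics/m8.png",np.vstack([np.hstack([a,b]),c]))
```

```text
[ 0.61258161 -0.11001972  0.29172858] 0.015518956561495573
```

View pics/m8.png

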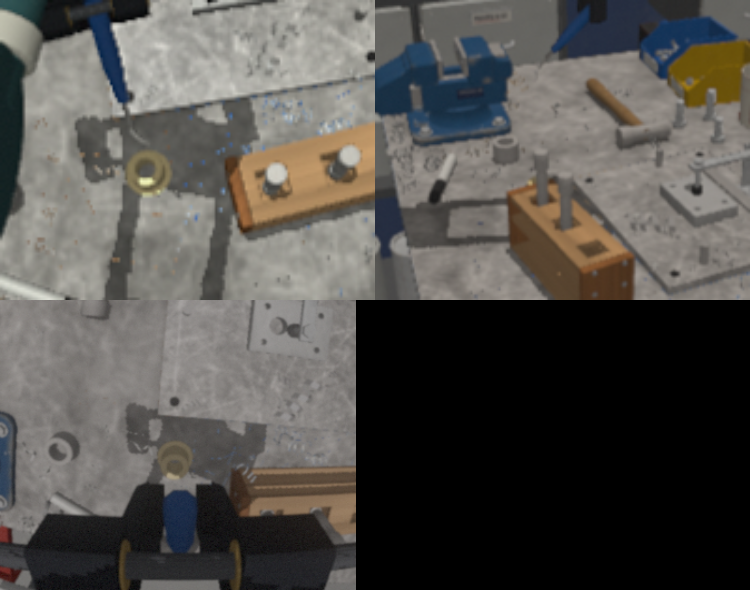

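The bush and gauges look undisturbed. The top view shows the blade tip near the bush at crop (142,143), and the side view shows it at crop (540,75). I'll triangulate from zoomed views.

Run:
```python
from plant import bot, optics
from h import *
a=optics.grab_frame("top")["pixels"][150:205,185:250,::-1]; b=optics.grab_frame("side")["pixels"][95:150,220:285,::-1]
cv2.imwrite("pics/z8.png",np.hstack([cv2.resize(x,None,fx=6,fy=6,interpolation=cv2.INTER_CUBIC) for x in (a,b)]))
```

```text
(no output)
```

View pics/z8.png

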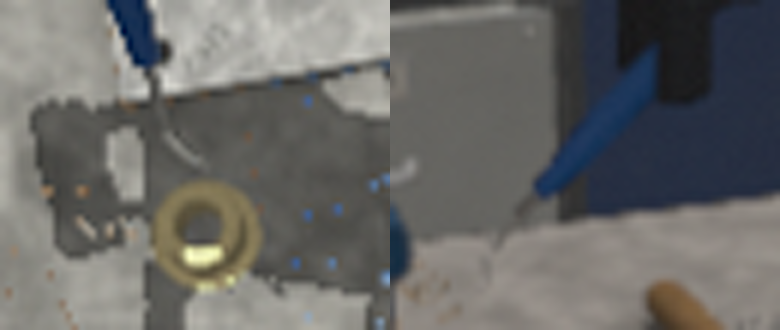

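Run:
```python
from plant import bot, optics
from h import *
ft=optics.grab_frame("top"); fs=optics.grab_frame("side"); s=bot.get_state()
def tri(a,b):
    (o1,d1),(o2,d2)=a,b; A=np.stack([d1,-d2],1); t=np.linalg.lstsq(A,o2-o1,rcond=None)[0]
    p,q=o1+t[0]*d1,o2+t[1]*d2; return (p+q)/2,np.linalg.norm(p-q)
Rm=R.from_quat(s["eef_rot"]).as_matrix()
tip,e=tri(ray(ft,219.2,177.5),ray(fs,236.3,142.2)); hb,e2=tri(ray(ft,185+148/6,150+65/6),ray(fs,220+152/6,95+192/6))
print("tip",tip,e,"tool",Rm.T@(tip-s["position"])); print("hb",hb,e2,"tool",Rm.T@(hb-s["position"]), np.linalg.norm(tip-hb))
b=onz(ft,218.3,187.5,.038); print("brass",b); d=b-tip; print("tip->brass tool axes",Rm.T@d)
t=Rm.T@(hb-s["position"]); print("lean",np.degrees(np.arctan2(-t[0],t[2]-.003)), s["grip_width"])
```

```text
tip [ 0.52576828 -0.14393189  0.20553526] 0.003968384772384393 tool [-0.09230363  0.01325772  0.08619994]
hb [ 0.55417789 -0.12823206  0.23651969] 0.003832339921500825 tool [-0.06106698  0.00443046  0.05521645] 0.04487343567182734
brass [ 0.52733128 -0.12721862  0.038     ]
tip->brass tool axes [ 0.00531666 -0.01592361  0.16753511]
lean 49.46728687221495 0.015302942547938514
```

Tip and bush are now measured. The blade length reads 45 mm, and the bend shifts the tip about 13 mm sideways. The correction is x +0.5, y -1.5 and 12 cm down.

play_rows:
  hand: [0.1, 0.1, 0.1, 0.1, 0.1, 0.1, 0.1, 0.1, 0.1, 0.1, 0.1]
  translation:
    - [0.3, -0.7, 0]
    - [0.2, -0.8, 0]
    - [0, 0, 1]
    - [0, 0, 2]
    - [0, 0, 2]
    - [0, 0, 2]
    - [0, 0, 2]
    - [0, 0, 2]
    - [0, 0, 1]
    - [0, 0, 0]
    - [0, 0, 0]
  turn: [0, 0, 0, 0, 0, 0, 0, 0, 0, 0, 0]

```text
time_s: 15.2
position: [0.6148, -0.0939, 0.1726]
eef_rot: [0.993, 0.115, 0.001, 0.0]
wrist_force: [0.4, 0.3, -0.6]
grip_width: 0.0151
```

Run:
```python
from plant import bot, optics
from h import *
s=bot.get_state(); print(s["position"],s["grip_width"],s["wrist_force"],s["time_s"])
a=optics.grab_frame("top")["pixels"][150:205,185:250,::-1]; b=optics.grab_frame("side")["pixels"][140:205,200:265,::-1]
cv2.imwrite("pics/z9.png",np.hstack([cv2.resize(x,(390,390),interpolation=cv2.INTER_CUBIC) if x.shape[0]==65 else cv2.copyMakeBorder(cv2.resize(x,None,fx=6,fy=6,interpolation=cv2.INTER_CUBIC),0,60,0,0,cv2.BORDER_CONSTANT) for x in (a,b)]))
```

```text
[ 0.61482935 -0.09394438  0.17258278] 0.01513132519820111 [ 0.44970828  0.2863039  -0.57566385] 15.2
```

View pics/z9.png

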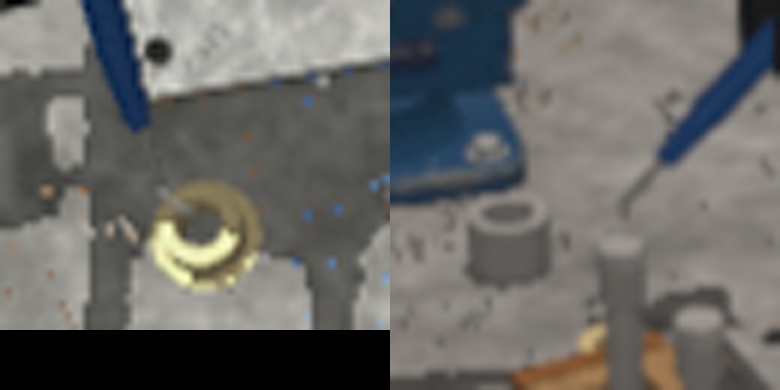

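Run:
```python
from plant import bot, optics
from h import *
ft=optics.grab_frame("top"); fs=optics.grab_frame("side"); s=bot.get_state()
def tri(a,b):
    (o1,d1),(o2,d2)=a,b; A=np.stack([d1,-d2],1); t=np.linalg.lstsq(A,o2-o1,rcond=None)[0]
    p,q=o1+t[0]*d1,o2+t[1]*d2; return (p+q)/2,np.linalg.norm(p-q)
Rm=R.from_quat(s["eef_rot"]).as_matrix()
tip,e=tri(ray(ft,217.5,185),ray(fs,239.2,175.8)); hb,e2=tri(ray(ft,185+138/6,150+122/6),ray(fs,200+(668-390)/6,140+155/6))
b=onz(ft,218.3,187.5,.038); d=b-tip
print(tip,e,hb,e2,"tip->brass tool",Rm.T@d,"horiz",np.hypot(*d[:2]))
t=Rm.T@(hb-s["position"]); print("lean",np.degrees(np.arctan2(np.hypot(t[0],t[1]),t[2]-.003)))
# gauges/bush now vs start: by image check
print("brass blob",blobs((cv2.inRange(cv2.cvtColor(ft["pixels"],cv2.COLOR_RGB2HSV),(20,70,60),(35,255,255))>0),50))
```

```text
[ 0.52925183 -0.13178864  0.10344176] 0.010854057367050148 [ 0.55807331 -0.11133956  0.11929243] 0.0037585860526861 tip->brass tool [-0.00093013 -0.00493571  0.06543677] horiz 0.00495717939743913
lean 49.71073542745746
brass blob [([175, 0, 24, 17, 321], [187.0, 6.8]), ([80, 5, 54, 68, 2077], [99.4, 30.6]), ([185, 30, 19, 11, 89], [195.1, 36.0]), ([212, 180, 16, 18, 128], [221.2, 188.4])]
```

Both estimates are inside the limits. The tip is 48 mm above the bush top by kinematics and 65 mm by the weaker triangulation (10.9 mm ray gap), and about 5 mm off its axis. The lean is about 50°. I'll hold for a second to check for drift.

play_rows:
  hand: [0.1, 0.1, 0.1, 0.1, 0.1, 0.1, 0.1, 0.1]
  translation:
    - [0, 0, 0]
    - [0, 0, 0]
    - [0, 0, 0]
    - [0, 0, 0]
    - [0, 0, 0]
    - [0, 0, 0]
    - [0, 0, 0]
    - [0, 0, 0]
  turn: [0, 0, 0, 0, 0, 0, 0, 0]

```text
time_s: 16.4
position: [0.6142, -0.0939, 0.1717]
eef_rot: [0.993, 0.115, -0.0, 0.0]
wrist_force: [-0.1, 0.1, -1.7]
grip_width: 0.0152
```

Run:
```python
from plant import bot, optics
from h import *
ft=optics.grab_frame("top");a=ft["pixels"][150:205,185:250,::-1]; fs=optics.grab_frame("side"); b=fs["pixels"][140:205,200:265,::-1]
cv2.imwrite("pics/z10.png",np.hstack([cv2.resize(x,(390,390),interpolation=cv2.INTER_CUBIC) if x.shape[0]==65 else cv2.copyMakeBorder(cv2.resize(x,None,fx=6,fy=6,interpolation=cv2.INTER_CUBIC),0,60,0,0,cv2.BORDER_CONSTANT) for x in (a,b)]))
g=cv2.imread("pics/top0.png"); d=cv2.absdiff(g,ft["pixels"][:,:,::-1]); 
cv2.imwrite("pics/cmp.png",np.vstack([cv2.resize(x[140:220,140:350],None,fx=3.5,fy=3.5) for x in (g,ft["pixels"][:,:,::-1])]))
print(bot.get_state()["position"],bot.get_state()["grip_width"])
```

```text
[ 0.61414709 -0.09385878  0.1716978 ] 0.015510590907394237
```

View pics/z10.png

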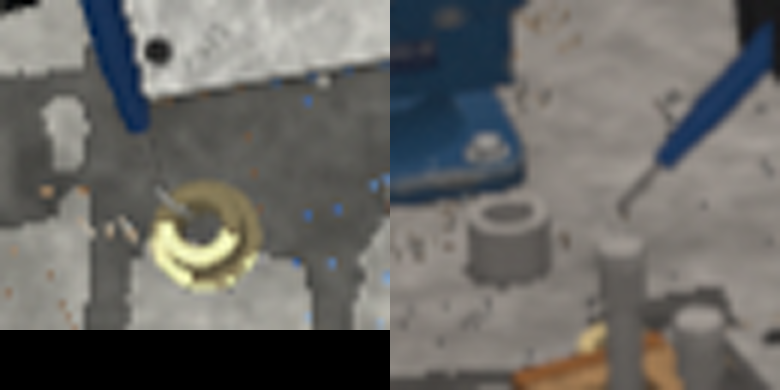

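View pics/cmp.png

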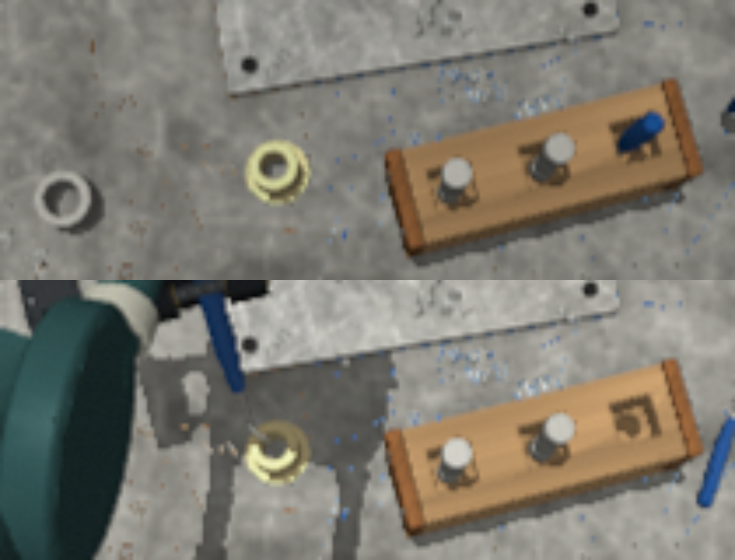

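The tool held still over the second, with its tip at (192,212) in the top crop, over the bush. The before-and-after views show the brass bush and both gauges in the same places. I'm handing in.

```bash
python3 -c "
from plant import finish_job
print(finish_job())"
```

```text
the job is handed in; nothing more can be done
None
```

The deburring tool is out of the stand and held still over the brass bush, blade down. I handed the job in at about 16.5 s. The interface gave no verdict.

I gripped the handle near its top and lifted it clear. The moves cannot tilt the gripper, so I pressed the handle against the stand's front edge to swing it in the pads. I then tightened the grip to 25 N and carried the tool over the bush.

**Last checks:**
- **Lean:** about 50° from upright.
- **Tip position:** about 5 mm horizontally from the middle of the bush.
- **Stillness:** the tool did not visibly move during a one-second hold, with the finger opening steady at about 15 mm.
- **Other parts:** both gauges and the brass bush were in the same places in the before-and-after top views. The grey bush was hidden from above at the end; the side view showed it standing with nothing near it.

**What disagreed or went unplanned:**
- **Tip height:** the arm's pose puts the tip 48 mm above the bush. The two-camera fix gives 65 mm, but its rays miss each other by 11 mm, so I trust it less. Both are within 10–90 mm.
- **Grip:** the finger opening fell from 19.7 mm to about 15.5 mm as the tool was swung, because it crept a few millimetres along its tapered handle. It then stayed there.
- **Small blue tool:** the look-alike standing loose beside the stand toppled during my first approach, with the gripper well above it. It stayed on the bench.

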